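Load the test chamber and latch its door

TASK

Push the board tray all the way into the test chamber until it stops, while the door is still wide open; then swing the door shut and press it until its spring latch has snapped in behind the strike, so that the door stays shut when you let go. Go gently: do not slam the door, never push on the chamber, tray or door with more than 20 N, and leave the other things on the bench as they are.

Things in the scene. Friction and masses are not known exactly. Their poses are not given: they have to be found in the camera images.
- chamber: Grey sheet-metal test chamber, 190 deep (x) x 240 wide (y) x 140 high, fixed to the bench. Origin: on the bench below the middle of its front opening; x points into the chamber (away from the robot, give or take its yaw), y to the left as seen from the robot, z up. On its roof at y = -93 is the strike bracket, 50 wide, up to 24 above the roof.
- tray (a joint): How far the aluminium tray (with a circuit board clipped on it) is pulled out towards the robot, in m along the chamber's -x: 0 = home against its stop, starts 0.05 to 0.09. It slides with about 4 N of friction and stays where it is left.
- tray_front (a point): The middle of the outer face of the tray's upright front plate, 180 wide and 80 high, 4 thick; the point is 75 above the bench, the plate spans 35 to 115 above it. The plate's outer face is 12 in front of the chamber's opening when home. Push here in the chamber's +x. A thin sprung plunger stands out above the plate, 52 to the left and 126 up.
- door (a joint): Opening angle of the door, rad: about 0 shut, 1.57 pointing at the robot, starts 1.5 to 1.95; 0.7 kg, little friction. A sprung plunger pushes it open over the last 0.2 rad (up to 5 N at door_push). The strike is adjustable, so the latch snaps in anywhere from 0 to 0.09 rad; 2.5 mm further a rubber stop ends the travel. Unlatched, it springs back to about 0.2 rad.
- door_hinge (a point): On the door's vertical hinge axis at the chamber's left front edge, 125 above the bench, 20 in front of the opening and 112 to the left of its middle. The door's inner face lies in the plane of this axis; its outer face is 4 further out.
- door_push (a point): A good place to push: on the door's plain outer face, 170 from the hinge axis, 125 above the bench. The door is a grey panel 238 wide, 4 thick, from 8 to 172 above the bench. A bar handle stands 30 out of it at 190 from the hinge, only 31 to 89 above the bench. x: inward normal of the door (the way to push), y: along the door to the hinge, z up.
- bolt (a joint): How far the latch bolt is pushed up into its case, m: 0 fully out, about 0.006 riding over the strike, 0 again once snapped in. The case (26 wide, 18 high) is on the door's inner face at its free upper corner, 205 from the hinge; the bevelled bolt points down and drops behind a round bar on the roof. Riding over takes 9 to 15 N at door_push.
- cleaner: Bystander: brass tip cleaner, a round dome 72 across and 55 high; origin under its middle.
- pliers: Bystander: pliers lying on the bench, about 150 long and 14 high.
- board: Bystander: loose circuit board 70 x 100, up to 19 high; origin under its middle.
- bottle: Bystander: white flux bottle 44 across, 110 high; origin under its middle.

How it is judged:
On the way, in this order (a step that is already met when the one before it is completed fails the run):
1. the tray is home (within 4 mm) with the door still wide open (over 0.9 rad) (value of joint tray below 0.004 m and value of joint door above 0.9 rad), for 0.2 s.
2. the latch bolt is riding up on the strike (value of joint bolt above 0.003 m and value of joint door below 0.17 rad).
At the end, for the whole second after the job is handed in: The tray is home within 4 mm, and the door stands shut (under 0.12 rad) and still on its own, with the latch bolt snapped out again (within 2 mm) behind the strike (value of joint tray below 0.004 m and value of joint door below 0.12 rad and value of joint bolt below 0.002 m and velocity of joint door between -0.02 and 0.02 rad/s); the robot touches nothing.
It fails at once if the robot pushes on the chamber, tray or door with more than 20 N (contact force between the arm and chamber above 20 N).
It fails at once if the door is slammed: swinging shut faster than 1.5 rad/s in the last stretch before the latch (0.15 to 0.35 rad) (value of joint door between 0.15 and 0.35 rad and velocity of joint door below -1.5 rad/s).
It fails at once if the cleaner, pliers, board or bottle is disturbed (moved over 20 mm) (distance of any of cleaner, pliers, board, bottle from where it was at the start of the episode above 0.02 m).
It also fails if it takes over 72 s, if anything falls off the work surface, if the arm or the gripper's body presses on something with over 40 N, if the wrist force passes 120 N, or if a joint passes its speed limit or range.

ROBOT

A 6-joint arm with a two-finger parallel gripper is mounted at the origin on the work surface. World frame = base frame: x ahead of the robot, y to its left, z up, the work surface at z = 0. Lengths are in m, angles in rad, forces in N, time in s.
With the tool pointing down it reaches from about 0.225 to 0.875 m from the base axis. Payload 3.4 kg.
Tool frame: the origin (TCP) lies at the very end of the fingers, on their centre line; the grasp point (between the pads) lies 19 mm behind it; z points along the fingers, y is the direction in which the jaws open and shut (so a half turn about z gives the same grasp; the last joint's range is limited). The gripper opens to 85 mm and grips with 20 to 120 N. Pads are 22 mm wide; open, the fingers measure 114 mm over their backs; the gripper's body (76 mm by 85 mm) begins 54 mm behind the grasp point. The pads swing forward as they close: fully open they stand 13 mm farther back than shut.
Start: joints at [-1.434, 0.276, 1.505, -0, 1.361, -0.121], TCP at [0.147, -0.556, 0.231] pointing down, gripper open.
Joint ranges: [-2.89, 2.89], [-0.75, 2.08], [0.22, 2.7], [-1.18, 4.32], [0.11, 2.71], [-2.7, 2.7]. Speed limits (rad/s): [2.57, 2.57, 3.14, 3.14, 3.14, 3.14].

INTERFACE

Orientations are given as a unit quaternion [w, x, y, z].
In Python, from rig import manip, viewer, job gives the robot as it stands.
- The arm moves only by the shell command python3 -m crank 'ROWS' [OPENING] [FORCE]. ROWS is JSON, a list of rows, each a list of 6 numbers: the shift along the tool's x, y, z in m, then the turn, a rotation vector about the tool's x, y, z in degrees. In form: [[dx, dy, dz, rx, ry, rz], ...]. A call has 1 to 20 rows; each row is the pose to reach, as a shift and turn from the pose measured when the call began, along the tool's axes at that moment; what a row does not reach only later rows make up. A row lasts 1/8 s, in which the tool goes at most 62.5 mm and 10.7 degrees, less where a joint would pass 70% of its speed; a pose out of reach is approached as far as the arm can. A call with a gripper value outside its range is refused whole. OPENING is the opening, from 0 (shut) to 1 (fully open), set as the call begins (- or left out, the last holds). The fingers move at their own pace and stop on an object; FORCE is the grip in N (left out, the last holds). Time passes only in rows, so rows that repeat a pose let the fingers close. It gives the time, the measured TCP pose, the force and the opening at its end, in the units of the state.
- manip.get_state(): the state, without advancing time (a new reading comes with each control period).
- viewer.get_image(name): name is "side" or "top"; returns a dict with "frame" (480x640x3 uint8, blue, green, red), "range_z" (480x640 float32, m along the optical axis (not along the pixel's ray), 0 where there is no reading), "intrinsics" (3x3 intrinsics, pixels), "world_from_camera" (4x4, takes a point from camera to world coordinates). Camera axes: x right, y up, looking along -z (the intrinsics and any distortion apply to the point x, -y, -z); pixel columns grow to the right and rows downward; lengths in m; the calibration is good to about 2 mm. A picture is of the moment at which its call begins.
- job.sign_off(): hands the job in, once; it reports no verdict.
The state is a dict: "clock": time; "qpos": joint angles; "qd": joint speeds; "effort": joint torques, N m; "position": TCP position; "ee_rot": TCP orientation; "contact_force": force on the tool from outside, world axes, zero at the start; "moment": the same for the moment, N m; "width": finger opening in m.
Only numpy, scipy, OpenCV 4.12 (cv2) and the standard library are available. Lean on these libraries where they do the work, as an engineer would, in place of code of your own. Each camera call takes 0.05 s, during which the arm holds its last target. There are 200 camera calls.

## Working session

There is one attempt and no reset: what is moved stays moved. The work goes in short steps, Python scripts to look and compute and a shell command to move; the robot and the scene stay as the last step left them, time stands still between calls to the robot, and variables do not carry over. Pictures are saved under pics/ and viewed, about 8 in all and at most 12, crops included, and the job is handed in when it is done.

```bash
mkdir -p pics; ls
cat > h.py <<'E'
import numpy as np,cv2
from rig import manip,viewer,job
def pts(d):
    K=d["intrinsics"];z=d["range_z"];v,u=np.mgrid[:480,:640]
    P=np.stack([(u-K[0,2])/K[0,0]*z,-(v-K[1,2])/K[1,1]*z,-z],-1)
    T=d["world_from_camera"];W=P@T[:3,:3].T+T[:3,3];W[z==0]=np.nan;return W
def snap(n,f):
    d=viewer.get_image(n);cv2.imwrite("pics/"+f,d["frame"]);np.save(f"pics/{f[:-4]}.npy",pts(d));return d
E
python3 - <<'E'
from h import *
for n in("side","top"):
    d=snap(n,n+"0.png");print(n,d["intrinsics"].round(1).tolist(),d["world_from_camera"].round(3).tolist(),(d["range_z"]>0).mean())
s=manip.get_state();print({k:np.round(v,3).tolist() for k,v in s.items()})
E
```

```text
pics
side [[442.0, 0.0, 322.5], [0.0, 442.0, 242.0], [0.0, 0.0, 1.0]] [[-0.977, 0.156, -0.144, 0.365], [-0.212, -0.672, 0.71, 0.672], [0.014, 0.724, 0.689, 0.751], [0.0, 0.0, 0.0, 1.0]] 0.9959993489583333
top [[550.1, 0.0, 317.5], [0.0, 550.1, 248.5], [0.0, 0.0, 1.0]] [[0.028, 0.984, -0.174, 0.313], [-1.0, 0.029, 0.002, 0.013], [0.007, 0.173, 0.985, 1.196], [0.0, 0.0, 0.0, 1.0]] 0.995947265625
{'clock': 0.1, 'qpos': [-1.434, 0.277, 1.506, 0.0, 1.361, -0.121], 'qd': [0.001, -0.001, -0.004, -0.002, -0.001, -0.001], 'effort': [0.0, -41.77, -24.64, -0.0, 0.006, -0.0], 'position': [0.147, -0.556, 0.231], 'ee_rot': [-0.001, 0.992, 0.129, -0.0], 'contact_force': [-0.47, -0.658, -0.21], 'moment': [0.036, 0.032, -0.001], 'width': 0.086}
```

View pics/side0.png

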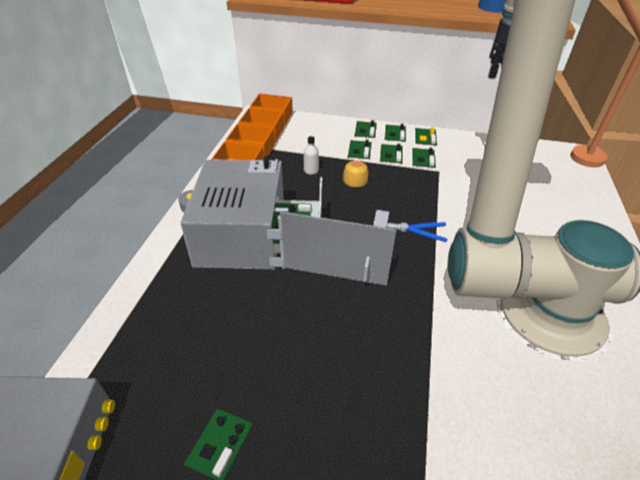

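View pics/top0.png

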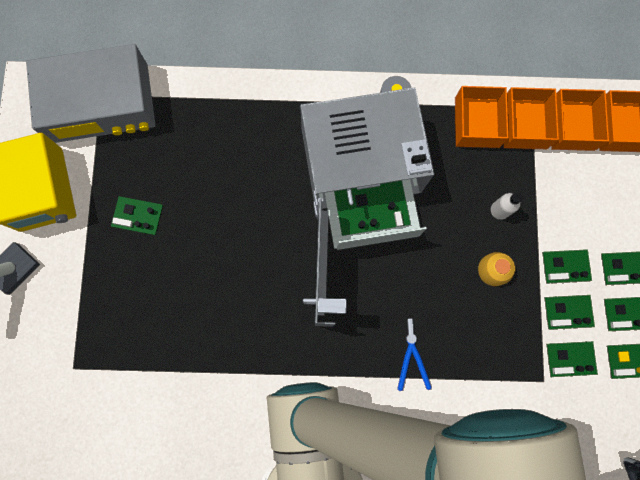

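Top view: chamber roof spans about (302–430, 90–190), the tray plate runs (333,247)–(425,230), the door runs (320,198)–(320,322) with the latch case at its free end (332,305). The pliers are at (410,355), the cleaner at (497,269) and the bottle at (505,206). Side view: door panel (280–395, 210–283).

```bash
cat > meas.py <<'E'
from h import *
import sys
def line(P):
    vx,vy,x,y=cv2.fitLine(P[:,:2].astype(np.float32),cv2.DIST_HUBER,0,.01,.01).ravel();return np.array([vx,vy]),np.array([x,y])
def meas(f="top0"):
    W=np.load(f"pics/{f}.npy");v,u=np.mgrid[:480,:640]
    x,y,z=np.moveaxis(W,-1,0)
    roof=(abs(z-.14)<.006)&(u>290)&(u<440)&(v>75)&(v<205)
    n,l,st,c=cv2.connectedComponentsWithStats(roof.astype(np.uint8));k=1+st[1:,4].argmax()
    R=W[l==k];r=cv2.minAreaRect(R[:,:2].astype(np.float32));print("roof",r,R[:,2].mean());print(cv2.boxPoints(r).round(4).tolist())
    tr=(z>.105)&(z<.122)&(u>325)&(u<435)&(v>222)&(v<255)
    T=W[tr];print("tray",len(T),line(T),T[:,1].min(),T[:,1].max(),T[:,2].mean())
    D=W[(z>.160)&(z<.18)&(u>312)&(u<331)&(v>195)&(v<330)]
    d,c=line(D);print("door",len(D),d,c,D[:,0].min(),D[:,0].max(),D[:,2].mean())
meas(*sys.argv[1:])
E
python3 meas.py
python3 - <<'E'
from h import *
W=np.load("pics/side0.npy");np.set_printoptions(precision=4,suppress=True)
# door outer face in side view
R=W[222:278:6,290:385:10].reshape(-1,3);c=np.nanmean(R,0)
U,S,V=np.linalg.svd(R-c);print("door plane n",V[2],c,S)
for n,(u,v) in dict(facefar=(390,250),hingeend=(285,240)).items(): print(n,W[v,u])
T=np.load("pics/top0.npy")
for n,(u,v) in dict(cleaner=(497,269),bottle=(500,208),pltip=(410,322),plh1=(402,386),plh2=(428,386)).items(): print(n,T[v,u])
E
```

```text
roof ((0.7274850606918335, -0.08064720034599304), (0.19192367792129517, 0.24088455736637115), 11.121649742126465) 0.13982131080881138
[[0.6100999712944031, 0.01899999938905239], [0.6565999984741211, -0.21729999780654907], [0.8449000120162964, -0.18029999732971191], [0.7983999848365784, 0.0560000017285347]]
tray 241 (array([ 0.19106731, -0.9815769 ], dtype=float32), array([ 0.5354754 , -0.11756508], dtype=float32)) -0.20632507735445035 -0.029489799478932675 0.1131070910929745
door 458 [0.99941903 0.03408223] [0.46919844 0.00741411] 0.35584039726287464 0.5925923885964097 0.1711339355928751
door plane n [-0.0978  0.978  -0.1843] [0.4732 0.0053 0.0866] [0.6352 0.5029 0.2779]
facefar [0.3574 0.0099 0.1153]
hingeend [0.5821 0.0085 0.0941]
cleaner [ 0.4814 -0.3653  0.0585]
bottle [ 0.6119 -0.374   0.0626]
pltip [ 0.3685 -0.1915  0.0102]
plh1 [ 0.2349 -0.1741  0.0134]
plh2 [ 0.2364 -0.2286  0.0134]
```

```bash
cat > t.py <<'E'
from h import *
from scipy.spatial.transform import Rotation as Ro
YAW=np.radians(11.1);O=np.array([.6333,-.0992,0])
C=Ro.from_euler('z',YAW)
H=O+C.apply([-.02,.112,0])
def loc(x,y,z): return O+C.apply([x,y,z])
def tilt(yawdeg,t): # fingers t deg up from straight down, heading yaw
    y=np.radians(yawdeg);t=np.radians(t);f=np.array([np.cos(y),np.sin(y),0]);d=np.array([0,0,-1.])
    Z=d*np.cos(t)+f*np.sin(t);X=f*np.cos(t)-d*np.sin(t);return Ro.from_matrix(np.c_[X,np.cross(Z,X),Z])
def cur():
    s=manip.get_state();q=s["ee_rot"];return s,np.array(s["position"]),Ro.from_quat([*q[1:],q[0]])
def rows(*tg):
    s,p,R=cur()
    for P,Q in tg:
        print((R.inv().apply(np.array(P)-p)).round(4).tolist(),np.degrees((R.inv()*Q).as_rotvec()).round(1).tolist())
def rep():
    s,p,R=cur();l=C.inv().apply(p-O);print("t",s["clock"],"p",p.round(4),"loc",l.round(4),"F",np.round(s["contact_force"],2),"z",R.as_matrix()[:,2].round(3),"q",np.round(s["qpos"],2),s["width"])
E
python3 -c "
from t import *
print(H,loc(-.1,-.02,0))
Q=tilt(11.1,45)
rows(((.33,-.33,.23),tilt(13,25)),(loc(-.17,-.02,.20),Q),(loc(-.17,-.02,.08),Q))"
```

```text
[0.59211169 0.00685434 0.        ] [ 0.53902117 -0.13807805  0.        ]
[0.2349, -0.1713, 0.0009] [-0.5, 25.0, 1.7]
[0.4161, -0.308, 0.0311] [-1.5, 45.0, 3.4]
[0.4161, -0.3078, 0.1511] [-1.5, 45.0, 3.4]
```

```bash
python3 -m crank '[[0.05,-0.035,0,0,8,0.5],[0.1,-0.07,0,0,16,1],[0.15,-0.11,0,-0.3,25,1.7],[0.2,-0.15,0,-0.5,30,2],[0.25,-0.185,0.01,-0.8,36,2.5],[0.3,-0.22,0.015,-1,42,3],[0.35,-0.26,0.025,-1.5,45,3.4],[0.416,-0.308,0.031,-1.5,45,3.4],[0.416,-0.308,0.031,-1.5,45,3.4],[0.416,-0.308,0.031,-1.5,45,3.4],[0.416,-0.308,0.031,-1.5,45,3.4]]' 0 40; python3 -c "
from t import *
rep();snap('side','side1.png')
Q=tilt(11.1,45)
rows((loc(-.17,-.02,.08),Q),(loc(-.11,-.02,.08),Q),(loc(-.03,-.02,.08),Q))"
```

```text
clock: 1.48
position: [0.4702, -0.1525, 0.2002]
ee_rot: [-0.037, 0.919, 0.09, 0.381]
contact_force: [-0.1, 0.6, -0.8]
width: 0.0001
t 1.475 p [ 0.4702 -0.1525  0.2002] loc [-0.1703 -0.0209  0.2002] F [-0.12  0.59 -0.76] z [ 0.694  0.136 -0.707] q [-0.99 -0.01  2.25  1.04  0.86 -0.3 ] 0.00013748161075003912
[-0.0847, -0.0014, 0.0853] [0.0, -0.0, 0.0]
[-0.0423, -0.0014, 0.1278] [0.0, -0.0, 0.0]
[0.0143, -0.0015, 0.1843] [0.0, -0.0, 0.0]
```

View pics/side1.png

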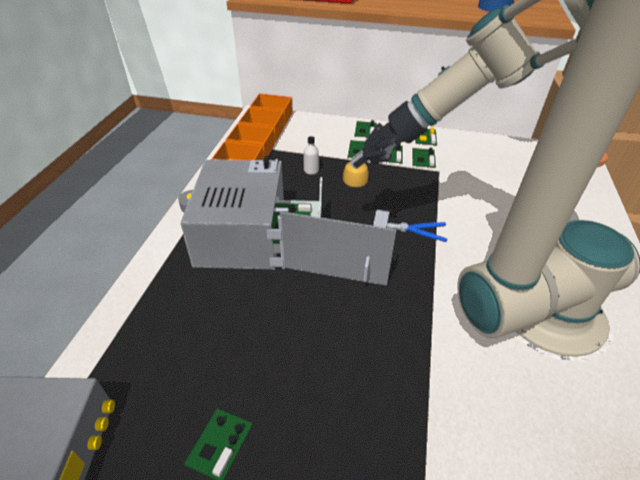

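The gripper hangs clear in front of the tray plate (fingertips near (362,160)). The door is untouched. Next I descend and creep to the plate.

```bash
python3 -m crank '[[-0.04,-0.001,0.04,0,0,0],[-0.0847,-0.0014,0.0853,0,0,0],[-0.0847,-0.0014,0.0853,0,0,0],[-0.07,-0.0014,0.1,0,0,0],[-0.056,-0.0014,0.114,0,0,0],[-0.049,-0.0014,0.121,0,0,0],[-0.045,-0.0014,0.125,0,0,0],[-0.042,-0.0014,0.128,0,0,0],[-0.039,-0.0014,0.131,0,0,0],[-0.036,-0.0014,0.134,0,0,0],[-0.033,-0.0014,0.137,0,0,0],[-0.030,-0.0014,0.140,0,0,0],[-0.030,-0.0014,0.140,0,0,0]]'; python3 -c "
from t import *
rep()
Q=tilt(11.1,45)
rows((loc(-.03,-.02,.08),Q))"
```

```text
clock: 3.15
position: [0.5466, -0.1365, 0.08]
ee_rot: [-0.037, 0.919, 0.09, 0.381]
contact_force: [-0.4, -1.5, -0.6]
width: -0.0
t 3.15 p [ 0.5466 -0.1365  0.08  ] loc [-0.0922 -0.02    0.08  ] F [-0.43 -1.52 -0.58] z [ 0.694  0.136 -0.707] q [-0.77  0.31  2.33  1.6   0.62 -0.83] -4.1991251190950484e-05
[0.0439, 0.0, 0.0441] [0.0, -0.0, 0.0]
```

```bash
python3 -m crank '[[0.0035,0,0.0035,0,0,0],[0.007,0,0.007,0,0,0],[0.0105,0,0.0105,0,0,0],[0.014,0,0.014,0,0,0],[0.0175,0,0.0175,0,0,0],[0.021,0,0.021,0,0,0],[0.0245,0,0.0245,0,0,0],[0.028,0,0.028,0,0,0],[0.0315,0,0.0315,0,0,0],[0.035,0,0.035,0,0,0],[0.0385,0,0.0385,0,0,0],[0.042,0,0.042,0,0,0]]'; python3 -c "
from t import *
rep();snap('top','top1.png')
T=np.load('pics/top1.npy')[195:250,325:435].reshape(-1,3);l=C.inv().apply(T-O);m=(abs(l[:,2]-.113)<.005)&(abs(l[:,1])<.1)&(l[:,0]<0);print(np.nanpercentile(l[m],[5,50,95],axis=0))"
```

```text
clock: 4.65
position: [0.6051, -0.125, 0.08]
ee_rot: [-0.037, 0.919, 0.09, 0.381]
contact_force: [-3.9, -2.0, 0.8]
width: -0.0
t 4.65 p [ 0.6051 -0.125   0.08  ] loc [-0.0326 -0.0199  0.08  ] F [-3.88 -2.03  0.78] z [ 0.694  0.136 -0.707] q [-0.64  0.35  2.24  1.64  0.55 -0.74] -4.998688560082692e-05
[[-0.07646907 -0.05281927  0.10881841]
 [-0.02582132 -0.00089193  0.11371132]
 [-0.02224434  0.07873578  0.11733031]]
```

View pics/top1.png

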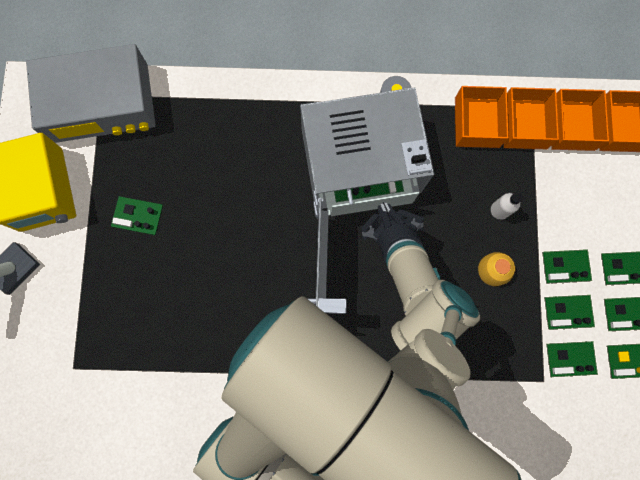

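The tray is moving with about 4 N (plate near (375,205)). The door and bystanders are unmoved. About 15 mm remain, so I go slower.

```bash
python3 -m crank '[[0.0015,0,0.0015,0,0,0],[0.003,0,0.003,0,0,0],[0.0045,0,0.0045,0,0,0],[0.006,0,0.006,0,0,0],[0.007,0,0.007,0,0,0],[0.008,0,0.008,0,0,0],[0.009,0,0.009,0,0,0],[0.0098,0,0.0098,0,0,0]]';  python3 -c "
from t import *
rep()"
```

```text
clock: 5.7
position: [0.6193, -0.1222, 0.0801]
ee_rot: [-0.037, 0.919, 0.09, 0.381]
contact_force: [-3.9, -1.1, 0.2]
width: 0.0001
t 5.7 p [ 0.6193 -0.1222  0.0801] loc [-0.0182 -0.0199  0.0801] F [-3.88 -1.1   0.17] z [ 0.694  0.136 -0.707] q [-0.61  0.36  2.21  1.64  0.54 -0.71] 0.00010511018117170629
```

```bash
python3 -m crank '[[0.0005,0,0.0005,0,0,0],[0.001,0,0.001,0,0,0],[0.001,0,0.001,0,0,0]]'; python3 -m crank '[[0.0005,0,0.0005,0,0,0],[0.001,0,0.001,0,0,0],[0.001,0,0.001,0,0,0]]';  python3 -c "
from t import *
rep()"
```

```text
clock: 6.08
position: [0.6199, -0.1221, 0.08]
ee_rot: [-0.037, 0.92, 0.09, 0.381]
contact_force: [-10.0, -3.0, 4.0]
width: 0.0001
clock: 6.45
position: [0.6199, -0.1221, 0.0799]
ee_rot: [-0.036, 0.92, 0.089, 0.38]
contact_force: [-14.2, -3.4, 6.5]
width: -0.0001
t 6.45 p [ 0.6199 -0.1221  0.0799] loc [-0.0175 -0.0199  0.0799] F [-14.22  -3.4    6.51] z [ 0.693  0.134 -0.708] q [-0.61  0.36  2.21  1.64  0.53 -0.71] -9.052555912599449e-05
```

The tray is home: force rises at the stop with no further motion. I back off, then go over the door to its outer side.

```bash
python3 -c "
from t import *
Q=tilt(11.1,45)
rows((loc(-.08,-.02,.09),Q),(loc(-.13,-.02,.30),tilt(0,35)),((.44,0,.30),tilt(-20,30)),((.42,.09,.30),tilt(-40,30)),((.42,.09,.14),tilt(-40,30)))"
```

```text
[-0.0371, 0.0002, -0.0513] [0.1, 0.1, 0.0]
[0.0757, 0.0006, -0.2353] [-7.0, -9.9, 8.5]
[0.047, -0.1539, -0.2643] [-18.8, -14.6, 24.8]
[0.0454, -0.246, -0.2661] [-31.0, -13.9, 40.7]
[-0.0675, -0.2463, -0.1528] [-31.0, -13.9, 40.7]
```

```bash
python3 -m crank '[[-0.01,0,-0.012,0,0,0],[-0.037,0,-0.051,0,0,0],[0,0,-0.1,-1,-2,1],[0.03,0,-0.15,-3,-5,3],[0.0757,0,-0.235,-7,-9.9,8.5],[0.0757,0,-0.235,-7,-9.9,8.5],[0.065,-0.05,-0.245,-11,-11.5,14],[0.055,-0.1,-0.255,-15,-13,19],[0.047,-0.154,-0.264,-19,-14.6,25],[0.047,-0.2,-0.265,-25,-14.3,33],[0.045,-0.246,-0.266,-31,-14,40.7],[0.045,-0.246,-0.266,-31,-14,40.7],[0.045,-0.246,-0.266,-31,-14,40.7]]';python3 -c "
from t import *
rep();snap('top','top2.png')
rows(((.42,.09,.30),tilt(-40,30)),((.42,.09,.14),tilt(-40,30)))"; python3 meas.py top2
```

```text
clock: 8.07
position: [0.4416, 0.0391, 0.2732]
ee_rot: [0.048, 0.948, -0.216, 0.229]
contact_force: [-0.0, 0.4, 0.4]
width: -0.0002
t 8.075 p [0.4416 0.0391 0.2732] loc [-0.1615  0.1726  0.2732] F [-0.04  0.45  0.36] z [ 0.413 -0.191 -0.891] q [ 0.13 -0.14  1.96 -0.31  0.94  2.29] -0.0001835645608189475
[-0.0238, -0.0326, -0.0404] [-7.6, 3.0, 12.4]
[-0.0967, -0.0304, 0.1021] [-7.6, 3.0, 12.4]
roof ((0.7274183630943298, -0.08063985407352448), (0.19303300976753235, 0.24105921387672424), 11.114456176757812) 0.13982363014746005
[[0.609499990940094, 0.01899999938905239], [0.6559000015258789, -0.2175000011920929], [0.8453999757766724, -0.18029999732971191], [0.7989000082015991, 0.05620000138878822]]Traceback (most recent call last):
  File "meas.py", line 15, in <module>
    meas(*sys.argv[1:])
    ~~~~^^^^^^^^^^^^^^^
  File "meas.py", line 12, in meas
    T=W[tr];print("tray",len(T),line(T),T[:,1].min(),T[:,1].max(),T[:,2].mean())
                                ~~~~^^^
  File "meas.py", line 4, in line
    vx,vy,x,y=cv2.fitLine(P[:,:2].astype(np.float32),cv2.DIST_HUBER,0,.01,.01).ravel();return np.array([vx,vy]),np.array([x,y])
              ~~~~~~~~~~~^^^^^^^^^^^^^^^^^^^^^^^^^^^^^^^^^^^^^^^^^^^^^^^^^^^^^
cv2.error: OpenCV(4.12.0) /io/opencv/modules/imgproc/src/linefit.cpp:50: error: (-215:Assertion failed) count > 0 in function 'fitLine2D_wods'
```

View pics/top2.png

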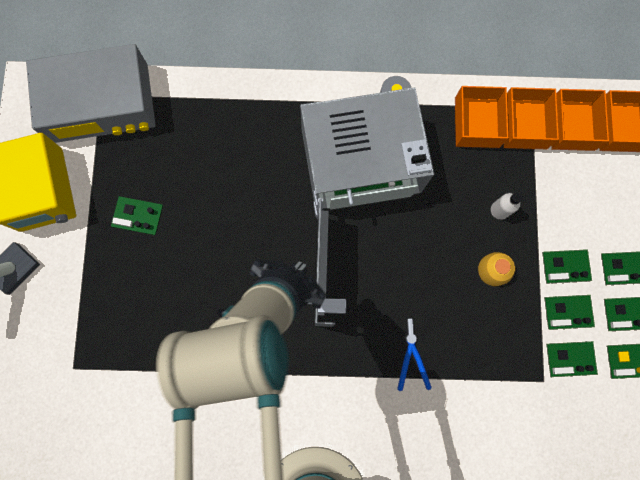

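The gripper is left of the door (fingers near (300,268)) and has not touched it. The tray plate is flush at about (375,193). I descend with the present orientation.

```bash
python3 -c "
from t import *
s,p,R=cur()
rows(((.43,.075,.273),R),((.43,.075,.14),R),((.43,.045,.14),R))"
```

```text
[-0.0223, -0.023, -0.0094] [0.0, 0.0, 0.0]
[-0.0828, -0.0212, 0.109] [0.0, 0.0, 0.0]
[-0.0712, 0.0059, 0.1146] [0.0, 0.0, 0.0]
```

```bash
python3 -m crank '[[-0.022,-0.023,-0.009,0,0,0],[-0.022,-0.023,-0.009,0,0,0],[-0.05,-0.022,0.045,0,0,0],[-0.083,-0.021,0.109,0,0,0],[-0.083,-0.021,0.109,0,0,0],[-0.083,-0.021,0.109,0,0,0]]';cat > arc.py <<'E'
from t import *
import sys
# arc.py theta_start theta_end n heading0 heading1 tilt0 tilt1 standoff
a,b,n,h0,h1,t0,t1,s=map(float,sys.argv[1:9]);n=int(n)
r=float(sys.argv[9]) if len(sys.argv)>9 else .17
out=[]
_,p,R=cur()
for k in range(1,n+1):
    f=k/n;th=a+(b-a)*f;w=YAW-np.pi/2-th;d=np.array([np.cos(w),np.sin(w),0]);nout=np.array([d[1],-d[0],0])
    nout=nout if True else nout
    P=H+r*d+(.004+s)*nout;P[2]=.14
    Q=tilt(h0+(h1-h0)*f,t0+(t1-t0)*f)
    out.append([*R.inv().apply(P-p).round(3).tolist(),*np.degrees((R.inv()*Q).as_rotvec()).round(1).tolist()])
    if k in(1,n):print(th.__round__(2),P.round(3),nout.round(2))
print(str(out).replace(' ',''))
E
python3 -c "
from t import *
rep()"; python3 arc.py 1.9 1.2 14 -25 -15 27 30 .015
```

```text
clock: 8.88
position: [0.4308, 0.0742, 0.1407]
ee_rot: [0.046, 0.948, -0.216, 0.23]
contact_force: [0.3, -0.9, 0.9]
width: 0.0004
t 8.875 p [0.4308 0.0742 0.1407] loc [-0.1653  0.2092  0.1407] F [ 0.29 -0.89  0.88] z [ 0.416 -0.186 -0.89 ] q [ 0.25  0.01  2.21 -0.52  0.61  2.65] 0.00036502807965870925
1.85 [0.424 0.04  0.14 ] [0.09 1.   0.  ]
1.2 [ 0.438 -0.068  0.14 ] [-0.54  0.84  0.  ]
[[0.008,0.033,0.004,-0.1,0.1,-1.5],[0.01,0.042,0.005,0.3,0.3,-2.1],[0.012,0.05,0.006,0.6,0.5,-2.7],[0.015,0.058,0.008,0.9,0.7,-3.4],[0.018,0.066,0.009,1.3,0.9,-4.0],[0.022,0.073,0.011,1.6,1.1,-4.6],[0.026,0.081,0.013,1.9,1.3,-5.3],[0.03,0.088,0.015,2.3,1.5,-5.9],[0.034,0.095,0.017,2.6,1.8,-6.5],[0.039,0.101,0.019,3.0,2.0,-7.1],[0.044,0.108,0.022,3.3,2.2,-7.8],[0.05,0.114,0.025,3.7,2.4,-8.4],[0.055,0.12,0.027,4.0,2.6,-9.0],[0.061,0.125,0.03,4.4,2.8,-9.6]]
```

```bash
python3 -m crank '[[0.003,0.012,0.001,0,0,-1],[0.006,0.024,0.003,0,0.1,-1.5],[0.008,0.033,0.004,0,0.1,-1.5],[0.01,0.04,0.005,0.3,0.3,-2],[0.011,0.045,0.005,0.5,0.4,-2.5],[0.012,0.05,0.006,0.6,0.5,-2.7],[0.0135,0.054,0.007,0.8,0.6,-3],[0.015,0.058,0.008,0.9,0.7,-3.4],[0.018,0.064,0.009,1.3,0.9,-4.0],[0.021,0.07,0.011,1.6,1.1,-4.6]]';python3 -c "
from t import *
rep();snap('top','top3.png')"; python3 arc.py 1.6 .9 16 -20 -5 28 32 .015
```

```text
clock: 10.12
position: [0.4222, 0.0006, 0.1398]
ee_rot: [0.044, 0.954, -0.174, 0.24]
contact_force: [1.1, 1.2, -0.3]
width: 0.0002
t 10.125 p [0.4222 0.0006 0.1398] loc [-0.1879  0.1386  0.1398] F [ 1.08  1.19 -0.34] z [ 0.443 -0.167 -0.881] q [-0.03 -0.06  2.29 -0.35  0.47  2.18] 0.0002458173051694171
1.56 [ 0.422 -0.01   0.14 ] [-0.21  0.98  0.  ]
0.9 [ 0.467 -0.11   0.14 ] [-0.76  0.65  0.  ]
[[0.003,0.009,0.001,0.8,-0.0,-1.4],[0.006,0.016,0.003,1.3,0.2,-2.3],[0.01,0.022,0.005,1.7,0.5,-3.1],[0.013,0.029,0.007,2.2,0.7,-3.9],[0.017,0.035,0.009,2.6,1.0,-4.7],[0.021,0.041,0.011,3.1,1.2,-5.5],[0.025,0.046,0.013,3.5,1.5,-6.3],[0.03,0.052,0.015,4.0,1.7,-7.2],[0.034,0.057,0.018,4.5,2.0,-8.0],[0.039,0.062,0.021,5.0,2.2,-8.8],[0.044,0.067,0.023,5.5,2.5,-9.6],[0.049,0.072,0.026,5.9,2.7,-10.4],[0.055,0.076,0.029,6.4,3.0,-11.2],[0.06,0.08,0.032,6.9,3.2,-12.0],[0.066,0.084,0.035,7.4,3.5,-12.8],[0.072,0.087,0.038,7.9,3.7,-13.6]]
```

View pics/top3.png

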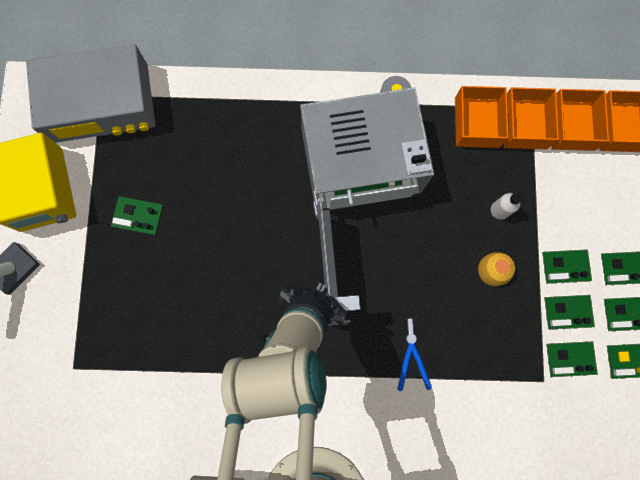

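The door follows: the latch case moved from (332,305) to (347,302). I continue with less tilt to keep joint 5 off its limit.

```bash
sed -i 's/P\[2\]=.14$/P[2]=.145/' arc.py
python3 - <<'E'
import numpy as np
T=np.load("pics/top3.npy");r=T[294:312,338:360].reshape(-1,3);print("case z",np.nanpercentile(r[:,2],[50,80,95]));i=r[:,2]>.165;print(r[i].mean(0))
E
python3 arc.py 1.6 .9 16 -20 -5 28 18 .015
```

```text
case z [0.17057089 0.17310765 0.21905827]
[ 0.39208495 -0.04826023  0.17766248]
1.56 [ 0.422 -0.01   0.145] [-0.21  0.98  0.  ]
0.9 [ 0.467 -0.11   0.145] [-0.76  0.65  0.  ]
[[0.006,0.009,-0.003,0.8,-0.9,-1.4],[0.009,0.016,-0.002,1.2,-1.5,-2.3],[0.012,0.022,0.0,1.6,-2.1,-3.1],[0.015,0.029,0.002,2.0,-2.8,-4.0],[0.019,0.035,0.004,2.4,-3.4,-4.8],[0.023,0.041,0.006,2.8,-4.0,-5.7],[0.027,0.046,0.009,3.2,-4.6,-6.5],[0.032,0.052,0.011,3.6,-5.2,-7.4],[0.037,0.057,0.014,3.9,-5.9,-8.3],[0.041,0.062,0.016,4.3,-6.5,-9.1],[0.047,0.067,0.019,4.6,-7.1,-10.0],[0.052,0.072,0.022,5.0,-7.7,-10.9],[0.057,0.076,0.025,5.3,-8.3,-11.8],[0.063,0.08,0.028,5.6,-9.0,-12.7],[0.068,0.084,0.031,5.9,-9.6,-13.6],[0.074,0.087,0.034,6.2,-10.2,-14.5]]
```

```bash
python3 -m crank '[[0.004,0.006,-0.002,0.5,-0.6,-1],[0.007,0.011,-0.002,1,-1.2,-1.8],[0.009,0.016,-0.002,1.2,-1.5,-2.3],[0.012,0.022,0,1.6,-2.1,-3.1],[0.015,0.029,0.002,2,-2.8,-4],[0.019,0.035,0.004,2.4,-3.4,-4.8],[0.023,0.041,0.006,2.8,-4,-5.7],[0.027,0.046,0.009,3.2,-4.6,-6.5],[0.032,0.052,0.011,3.6,-5.2,-7.4],[0.037,0.057,0.014,3.9,-5.9,-8.3],[0.041,0.062,0.016,4.3,-6.5,-9.1],[0.047,0.067,0.019,4.6,-7.1,-10],[0.052,0.072,0.022,5,-7.7,-10.9],[0.057,0.076,0.025,5.3,-8.3,-11.8],[0.063,0.08,0.028,5.6,-9,-12.7],[0.068,0.084,0.031,5.9,-9.6,-13.6],[0.074,0.087,0.034,6.2,-10.2,-14.5]]';python3 -c "
from t import *
rep();snap('top','top4.png')"; python3 arc.py .9 .3 16 -5 8 18 18 .013
```

```text
clock: 12.3
position: [0.4674, -0.1104, 0.1446]
ee_rot: [0.007, 0.987, -0.042, 0.156]
contact_force: [0.2, 0.4, 0.5]
width: -0.0003
t 12.3 p [ 0.4674 -0.1104  0.1446] loc [-0.165   0.0209  0.1446] F [0.22 0.43 0.54] z [ 0.307 -0.027 -0.951] q [-0.46  0.06  2.07  0.17  0.73  1.08] -0.000305000704454261
0.86 [ 0.473 -0.116  0.145] [-0.78  0.62  0.  ]
0.3 [ 0.557 -0.16   0.145] [-0.99  0.11  0.  ]
[[0.005,0.004,0.002,0.3,-0.0,-0.7],[0.009,0.008,0.003,0.5,-0.0,-1.4],[0.014,0.012,0.005,0.8,-0.0,-2.2],[0.019,0.015,0.006,1.1,-0.0,-3.0],[0.025,0.019,0.008,1.3,-0.0,-3.8],[0.03,0.022,0.01,1.6,-0.0,-4.5],[0.035,0.025,0.012,1.8,-0.0,-5.3],[0.041,0.028,0.013,2.1,-0.0,-6.1],[0.046,0.03,0.015,2.3,-0.0,-6.8],[0.052,0.032,0.017,2.6,-0.0,-7.6],[0.058,0.034,0.019,2.8,-0.0,-8.4],[0.064,0.036,0.021,3.1,-0.0,-9.2],[0.07,0.038,0.023,3.3,-0.0,-9.9],[0.076,0.039,0.025,3.6,-0.0,-10.7],[0.082,0.04,0.027,3.8,-0.0,-11.5],[0.088,0.041,0.029,4.1,-0.0,-12.3]]
```

View pics/top4.png

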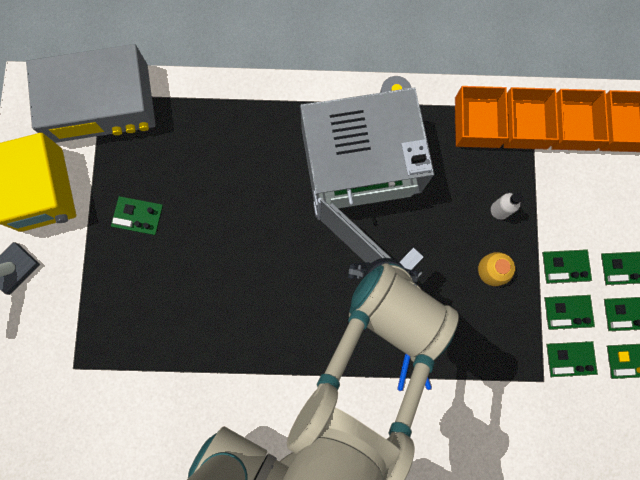

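The door is about half shut (leaf (325,200)–(390,265), case (411,258)) and clear of the cleaner. The wrist is healthy, so I continue to about 0.3 rad.

```bash
python3 -m crank '[[0.005,0.004,0.002,0.3,0,-0.7],[0.009,0.008,0.003,0.5,0,-1.4],[0.014,0.012,0.005,0.8,0,-2.2],[0.019,0.015,0.006,1.1,0,-3],[0.025,0.019,0.008,1.3,0,-3.8],[0.030,0.022,0.01,1.6,0,-4.5],[0.035,0.025,0.012,1.8,0,-5.3],[0.041,0.028,0.013,2.1,0,-6.1],[0.046,0.03,0.015,2.3,0,-6.8],[0.052,0.032,0.017,2.6,0,-7.6],[0.058,0.034,0.019,2.8,0,-8.4],[0.063,0.036,0.021,3.1,0,-9.2],[0.068,0.038,0.023,3.3,0,-9.9],[0.073,0.039,0.025,3.6,0,-10.7],[0.078,0.04,0.026,3.8,0,-11.5],[0.082,0.041,0.027,4.1,0,-12.3],[0.085,0.041,0.028,4.1,0,-12.3],[0.088,0.041,0.029,4.1,0,-12.3]]';python3 -c "
from t import *
rep();snap('side','side5.png');snap('top','top5.png')"; python3 arc.py .3 .1 14 8 11 18 18 .009
```

```text
clock: 14.6
position: [0.5578, -0.1604, 0.1448]
ee_rot: [-0.011, 0.985, 0.069, 0.156]
contact_force: [-0.3, -0.0, -0.1]
width: 0.0001
t 14.6 p [ 0.5578 -0.1604  0.1448] loc [-0.0858 -0.0455  0.1448] F [-0.3  -0.03 -0.08] z [ 0.306  0.043 -0.951] q [-0.52  0.22  1.86  0.26  0.82  0.75] 8.974110452758298e-05
0.29 [ 0.564 -0.161  0.145] [-1.    0.09  0.  ]
0.1 [ 0.595 -0.164  0.145] [-1.   -0.09  0.  ]
[[0.005,0.002,0.002,0.1,-0.1,-0.1],[0.007,0.002,0.002,0.1,-0.1,-0.4],[0.009,0.003,0.003,0.2,-0.1,-0.6],[0.012,0.004,0.004,0.3,-0.1,-0.8],[0.014,0.004,0.005,0.3,-0.1,-1.0],[0.016,0.005,0.005,0.4,-0.1,-1.2],[0.018,0.005,0.006,0.5,-0.1,-1.4],[0.021,0.006,0.007,0.5,-0.1,-1.6],[0.023,0.006,0.007,0.6,-0.1,-1.8],[0.025,0.007,0.008,0.7,-0.1,-2.0],[0.027,0.007,0.009,0.7,-0.1,-2.2],[0.03,0.008,0.01,0.8,-0.1,-2.4],[0.032,0.008,0.01,0.8,-0.1,-2.6],[0.034,0.008,0.011,0.9,-0.1,-2.8]]
```

View pics/side5.png

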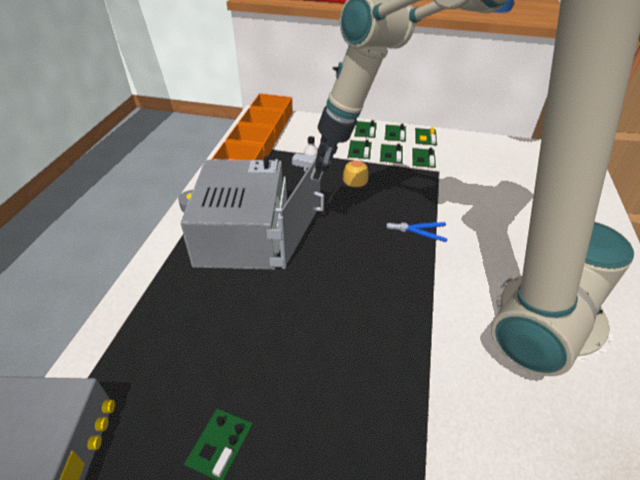

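The door leaf runs from about (280,260) to (320,165) with the gripper behind it. The case near (305,158) is still well clear of the strike. The cleaner and pliers are in place.

```bash
cat > ang.py <<'E'
from h import *
from t import *
import sys
# door angle from side-view points of outer face (local coords), excluding robot by height/near-line
W=np.load("pics/"+sys.argv[1]+".npy")[165:275,270:335].reshape(-1,3);l=C.inv().apply(W-O)
m=(l[:,2]>.015)&(l[:,2]<.168)&(l[:,0]<-.012)&(l[:,0]>-.2)&(l[:,1]<.085)&(l[:,1]>-.04);P=l[m]
vx,vy,x,y=cv2.fitLine(P[:,:2].astype(np.float32),cv2.DIST_WELSCH,0,.01,.01).ravel()
print(len(P),"slope angle",np.arctan2(vx*np.sign(vy),abs(vy)),(x,y),"line thru hinge angle",np.median(np.arctan2(-.02-P[:,0],.112-P[:,1])))
E
python3 ang.py side5
python3 -m crank '[[0.003,0.001,0.001,0,0,0],[0.006,0.002,0.002,0.1,-0.1,-0.3],[0.009,0.003,0.003,0.2,-0.1,-0.6],[0.012,0.004,0.004,0.3,-0.1,-0.8],[0.014,0.004,0.005,0.3,-0.1,-1.0],[0.016,0.005,0.005,0.4,-0.1,-1.2],[0.018,0.005,0.006,0.5,-0.1,-1.4],[0.021,0.006,0.007,0.5,-0.1,-1.6],[0.021,0.006,0.007,0.5,-0.1,-1.6]]';python3 -c "
from t import *
rep();snap('side','side6.png')"; python3 ang.py side6; python3 arc.py .2 .0 14 10 11 18 18 .009
```

```text
1216 slope angle 0.31684095 (np.float32(-0.047273997), np.float32(0.043689705)) line thru hinge angle 0.36755882964560765
clock: 15.82
position: [0.5811, -0.1632, 0.1448]
ee_rot: [-0.013, 0.984, 0.084, 0.156]
contact_force: [-1.0, -0.6, 0.9]
width: -0.0002
t 15.825 p [ 0.5811 -0.1632  0.1448] loc [-0.0636 -0.0527  0.1448] F [-1.01 -0.64  0.89] z [ 0.304  0.052 -0.951] q [-0.51  0.25  1.82  0.26  0.84  0.74] -0.0001822702905832514
841 slope angle 0.17797278 (np.float32(-0.041413885), np.float32(0.022198444)) line thru hinge angle 0.23508369177852614
0.19 [ 0.58  -0.163  0.145] [-1.   -0.01  0.  ]
0.0 [ 0.612 -0.162  0.145] [-0.98 -0.19  0.  ]
[[-0.0,-0.0,-0.0,0.1,0.0,-0.3],[0.002,0.001,0.0,0.1,0.0,-0.4],[0.004,0.001,0.001,0.2,0.0,-0.4],[0.006,0.002,0.002,0.2,0.0,-0.5],[0.009,0.002,0.003,0.2,0.0,-0.6],[0.011,0.002,0.003,0.2,0.0,-0.7],[0.013,0.003,0.004,0.3,0.0,-0.7],[0.016,0.003,0.005,0.3,0.0,-0.8],[0.018,0.003,0.006,0.3,0.0,-0.9],[0.02,0.004,0.006,0.3,0.0,-0.9],[0.022,0.004,0.007,0.3,0.0,-1.0],[0.025,0.004,0.008,0.4,0.0,-1.1],[0.027,0.004,0.009,0.4,0.0,-1.1],[0.029,0.005,0.009,0.4,0.0,-1.2]]
```

Door at about 0.2 rad with light contact. I press on in small steps, watching the force.

```bash
python3 -m crank '[[0.002,0.001,0.001,0,0,0],[0.004,0.001,0.001,0.1,0,-0.1],[0.006,0.002,0.002,0.1,0,-0.2],[0.008,0.002,0.003,0.1,0,-0.3],[0.008,0.002,0.003,0.1,0,-0.3]]';python3 -m crank '[[0.001,0,0,0,0,0],[0.003,0.001,0.001,0,0,-0.1],[0.004,0.001,0.001,0,0,-0.1],[0.004,0.001,0.001,0,0,-0.1]]'; python3 -c "
from t import *
rep()"
```

```text
clock: 16.5
position: [0.5898, -0.1634, 0.1444]
ee_rot: [-0.014, 0.984, 0.087, 0.155]
contact_force: [-3.1, 1.5, 1.9]
width: -0.0002
clock: 17.0
position: [0.594, -0.1636, 0.1444]
ee_rot: [-0.014, 0.984, 0.088, 0.155]
contact_force: [-3.7, 1.5, -0.1]
width: -0.0001
t 17.0 p [ 0.594  -0.1636  0.1444] loc [-0.051  -0.0556  0.1444] F [-3.72  1.47 -0.08] z [ 0.303  0.054 -0.951] q [-0.5   0.27  1.79  0.26  0.85  0.75] -8.313167650574835e-05
```

```bash
S='-m crank'; for i in 1 2 3; do python3 -m crank '[[0.001,0,0,0,0,0],[0.002,0,0.001,0,0,0],[0.003,0,0.001,0,0,0],[0.003,0,0.001,0,0,0]]' | egrep 'pos|force'; done
```

```text
position: [0.5967, -0.1633, 0.1443]
contact_force: [-5.2, 0.6, 0.7]
position: [0.5979, -0.1631, 0.1441]
contact_force: [-10.7, -1.4, 5.0]
position: [0.5991, -0.163, 0.1441]
contact_force: [-11.2, -0.9, 5.6]
```

```bash
for i in 1 2; do python3 -m crank '[[0.001,0,0,0,0,0],[0.002,0,0.001,0,0,0],[0.003,0,0.001,0,0,0],[0.003,0,0.001,0,0,0]]' | egrep 'pos|force'; done
```

```text
position: [0.5999, -0.163, 0.1442]
contact_force: [-12.1, -1.4, 6.3]
position: [0.6009, -0.1629, 0.1442]
contact_force: [-12.2, -1.8, 5.9]
```

```bash
for i in 1 2; do python3 -m crank '[[0.001,0,0,0,0,0],[0.002,0,0.001,0,0,0],[0.003,0,0.001,0,0,0],[0.0035,0,0.001,0,0,0],[0.0035,0,0.001,0,0,0]]' | egrep 'pos|force'; done; python3 -c "
from t import *
rep();snap('side','side7.png')
im=cv2.imread('pics/side7.png')[130:280,170:370];cv2.imwrite('pics/side7c.png',cv2.resize(im,None,fx=4,fy=4,interpolation=cv2.INTER_CUBIC))"; python3 ang.py side7
```

```text
position: [0.605, -0.1625, 0.1445]
contact_force: [-2.5, 0.6, 0.2]
position: [0.6081, -0.1621, 0.1446]
contact_force: [-5.3, -0.8, 2.6]
t 20.75 p [ 0.6081 -0.1621  0.1446] loc [-0.0368 -0.0569  0.1446] F [-5.34 -0.81  2.62] z [ 0.289  0.05  -0.956] q [-0.47  0.29  1.75  0.23  0.87  0.78] -9.977495687467833e-05
432 slope angle 0.021272495 (np.float32(-0.027303586), np.float32(0.027096486)) line thru hinge angle 0.07727043711827927
```

View pics/side7c.png

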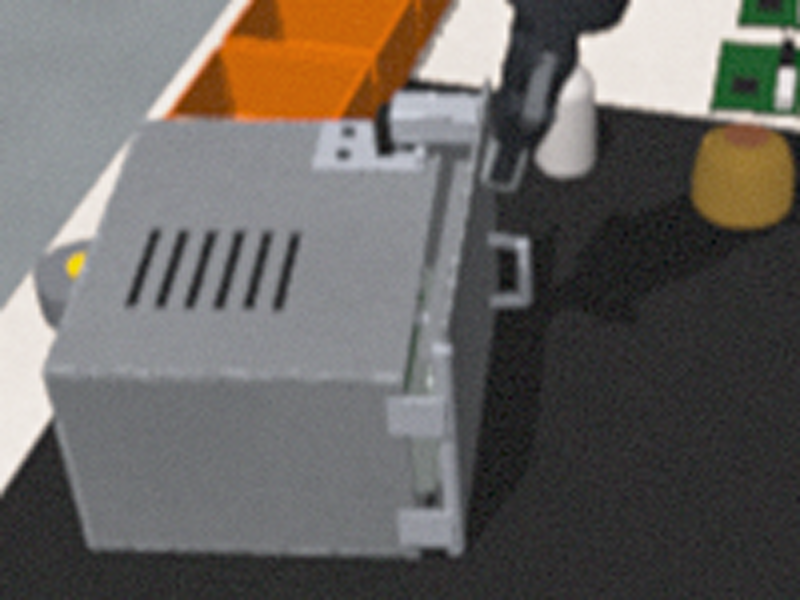

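The force peaked at about 13.5 N and then fell to 2.5 N, which looks like the snap. The case (435,115) sits over the strike. I press slightly more to feel the stop, then back off.

```bash
python3 -m crank '[[0.001,0,0,0,0,0],[0.002,0,0.001,0,0,0],[0.003,0,0.001,0,0,0],[0.003,0,0.001,0,0,0]]' | egrep 'pos|force'; python3 -m crank '[[-0.003,0,-0.001,0,0,0],[-0.006,0,-0.002,0,0,0],[-0.009,0,-0.003,0,0,0],[-0.012,0,-0.004,0,0,0],[-0.016,0,-0.005,0,0,0],[-0.03,0,-0.01,0,0,0],[-0.05,0,-0.017,0,0,0],[-0.05,0,-0.017,0,0,0]]'|egrep 'pos|force'; python3 -c "
from t import *
rep();snap('side','side8.png');snap('top','top8.png')
im=cv2.imread('pics/side8.png')[130:280,170:370];cv2.imwrite('pics/side8c.png',cv2.resize(im,None,fx=4,fy=4,interpolation=cv2.INTER_CUBIC))"; python3 ang.py side8
```

```text
position: [0.6084, -0.1621, 0.1444]
contact_force: [-13.4, -2.2, 7.9]
position: [0.5543, -0.1718, 0.1462]
contact_force: [0.4, 0.6, -0.4]
t 22.3 p [ 0.5543 -0.1718  0.1462] loc [-0.0915 -0.056   0.1462] F [ 0.4   0.58 -0.45] z [ 0.283  0.049 -0.958] q [-0.54  0.23  1.84  0.25  0.86  0.71] 0.00023426049307301481
475 slope angle 0.032022074 (np.float32(-0.028789584), np.float32(0.007478263)) line thru hinge angle 0.08837872237400067
```

View pics/side8c.png

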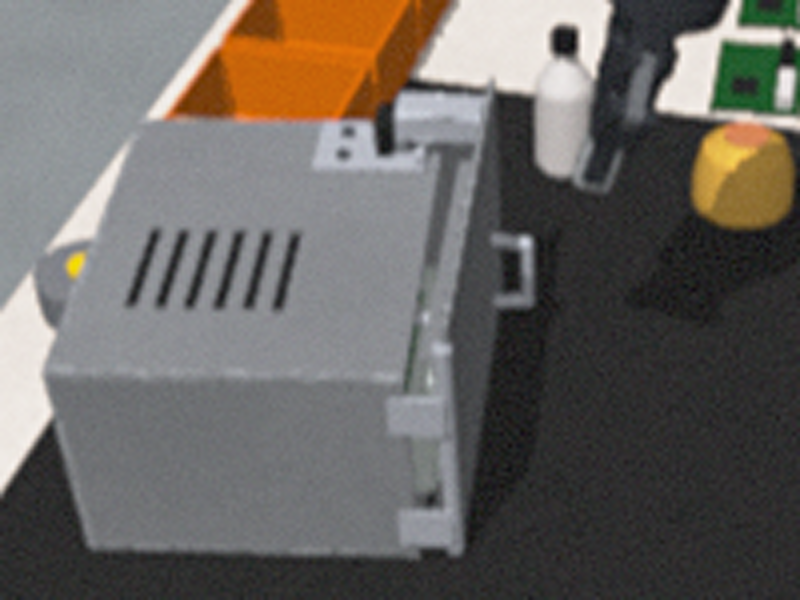

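The stop was felt at about 15 N. After release the door moved back only about 0.01 rad (the latch play) and not to 0.2, so it is latched. I wait a moment, recheck the door and bystanders, and hand in.

```bash
python3 -m crank '[[-0.06,0,-0.03,0,0,0],[-0.06,0,-0.03,0,0,0],[-0.06,0,-0.03,0,0,0],[-0.06,0,-0.03,0,0,0],[-0.06,0,-0.03,0,0,0],[-0.06,0,-0.03,0,0,0]]'|egrep 'pos|force'; python3 -c "
from h import *
snap('side','side9.png')
a=cv2.imread('pics/side0.png').astype(int);b=cv2.imread('pics/side9.png').astype(int);D=abs(a-b).max(2)
for n,(u0,u1,v0,v1) in dict(bottle=(302,321,134,176),cleaner=(342,371,158,188),board=(180,255,405,479),pliers=(410,448,218,243)).items(): print(n,(D[v0:v1,u0:u1]>40).mean())"; python3 ang.py side8; python3 ang.py side9
```

```text
position: [0.4918, -0.1839, 0.1579]
contact_force: [1.0, -0.0, -0.7]
bottle 0.0
cleaner 0.21839080459770116
board 0.0
pliers 0.0
475 slope angle 0.032022074 (np.float32(-0.028789584), np.float32(0.007478263)) line thru hinge angle 0.08837872237400067
467 slope angle 0.032456834 (np.float32(-0.027903091), np.float32(0.03524544)) line thru hinge angle 0.08792451317189066
```

The door is steady. The cleaner's difference may be arm shadow or occlusion, so I check its position by colour in the top views.

```bash
python3 -c "
from h import *
snap('top','top9.png')
for f in('top0','top9'):
    h=cv2.cvtColor(cv2.imread('pics/'+f+'.png'),cv2.COLOR_BGR2HSV)[245:295,470:525];m=cv2.inRange(h,(5,90,60),(30,255,255));p=np.argwhere(m);print(f,len(p),p.mean(0))
job.sign_off()"
```

```text
top0 1023 [23.54349951 26.13000978]
top9 199 [15.8241206  36.75879397]
the job is handed in; nothing more can be done
```

The cleaner is mostly hidden in that last top picture, so that check is inconclusive. I compare the saved earlier top views instead.

```bash
python3 -c "
import cv2,numpy as np
for f in('top0','top4','top5','top8','side0','side8','side9'):
    h=cv2.cvtColor(cv2.imread('pics/'+f+'.png'),cv2.COLOR_BGR2HSV);h=h[245:295,470:525] if f[0]=='t' else h[150:195,335:378]
    p=np.argwhere(cv2.inRange(h,(5,90,60),(30,255,255)));print(f,len(p),p.min(0),p.max(0),p.mean(0).round(1))"
```

```text
top0 1023 [7 8] [40 45] [23.5 26.1]
top4 1023 [7 8] [40 45] [23.5 26.1]
top5 140 [18 27] [40 45] [30.5 38.2]
top8 1 [37 37] [37 37] [37. 37.]
side0 608 [11  7] [37 33] [23.9 20.3]
side8 602 [11  7] [37 33] [23.8 20.3]
side9 508 [11  7] [37 33] [25.3 21.7]
```

I pushed the tray home with the door still wide open, swung the door shut slowly and pressed it until the latch snapped in. I then backed off and handed the job in. No verdict is reported.

**Tray:** it stopped moving under about 15 N of push. The later pictures show its front plate flush with the chamber.

**Latch:** the push force built up to about 13.5 N, then dropped to 2.5 N when the latch snapped. It rose again to about 16 N (all axes) at the rubber stop.

**After letting go:** the door gave back only about 0.01 rad and held still over two pictures. My two angle estimates for it disagree, at 0.03 and 0.09 rad. Both are under 0.12 and well short of the 0.2 rad it springs back to unlatched.

**Forces:** the readings, taken at the end of each move, stayed under 20 N.

**Things on the bench:** the bottle, board and pliers look unchanged.
- **Cleaner:** my last top-view check failed because the arm hid most of it. I handed in within that same script, before reading the result.
- **Later check:** the saved side views show its outline in the same place as at the start.

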